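# Slide a plaster mould past the spring catch

## Task

Press the sprung steel bar of the transfer slide down with your fingertips and, keeping it down, push the carriage's arm along the bar so that the carriage with its plaster mould goes past the locking pin and fully home against the end stop; keep the pin down until the arm is completely past it. Then come away so that the bar springs up and the pin stands locked behind the arm. Do not touch or upset the mould, do not lift anything, and leave the other things on the bench where they are.

Things in the scene. Friction and masses are not known exactly. Their poses are not given: they have to be found in the camera images.
- station: Transfer slide fixed to the bench: plywood base 250 x 440 x 15 mm, two aluminium rails. Origin: centre of the base's underside. z up; +y: the way the carriage must go, to the rubber-faced steel end stop; the press bar is along its -x side (near the robot), centre line at x = -95 mm, y = -190 to +110 mm. Carriage deck: x = -25 to +105 mm.
- catch (a joint): Press bar with its pin, one rigid piece, moves straight down without tilting wherever pressed: 0 = up, 0.014 m = fully down on its stop. About 2 N starts it, 8 N holds it fully down; it springs back. The arm clears the pin above 0.009, below that the pin blocks it rigidly; keep it over 0.0105 while the arm is over the pin.
- carriage (a joint): Carriage travel along the station's +y: 0 = rear end, 0.18 m = fully home (hard stop). Starts at 0. The raised pin stops it at 0.137; the arm is over the pin from 0.137 to 0.173; the pin can rise behind it above 0.173. Takes about 2 N to slide, stays where left, cannot tip or lift.
- pusher (a point): Centre of the rear (-y) face of the carriage's aluminium arm, to be pushed to +y. The arm crosses above the press bar and is 20 mm thick along y; over the bar it is a block 44 mm wide (x), from 10 mm below to 10 mm above this point (74 to 94 mm above the bench; 6 mm clear of the raised bar), centred over the bar's centre line. 80 mm of bar lies free behind it.
- pin_top (a point): Centre of the top of the locking pin: upright steel pin, 16 mm in diameter, on a bracket of the press bar, 50 mm to the +x side of the bar's centre line and 55 mm to the +y side of the station's origin. Its top is 83 mm above the bench when up, 69 mm when pressed.
- bar_rear (a point): Middle of the rear (-y) end edge of the press bar's top face. The bar is a flat level steel strip 40 mm wide (x), 300 mm long (y), 8 mm thick, top face 68 mm above the bench when up, 54 mm when down. The line from here to bar_front is the direction of travel.
- bar_front (a point): Middle of the front (+y) end of the press bar's top face, at the edge.
- deck (a point): Centre of the carriage deck's upper face (plywood 130 x 130 mm with a 6 mm rim), 44 mm above the bench; axes as the station's.
- mould: Round two-part plaster mould with a rubber band, 96 mm in diameter, 64 mm high, about 0.7 kg, standing loose on the carriage deck; origin at the centre of its underside, z up. Its top is 108 mm above the bench.
- spare: Bystander: round plaster mould, 84 mm in diameter, 60 mm high, on the near (-x) side of the slide. Origin under its centre.
- tub: Bystander: round lidded plastic tub, 64 mm in diameter, 75 mm high, beyond the slide's +y end. Origin under its centre.
- key: Bystander: turned wooden mould stopper, 48 mm wide, 50 mm high, beyond the slide's -y end. Origin under its centre.
There are look-alikes about, which are no part of the job. What is shaped like the mould but brown or yellow is not meant.

How it is judged:
By the outcome, as a careful person would: the job done as asked, in the order asked, and still so for the second after the job is handed in, with the robot touching nothing.
It also fails if it takes over 43 s, if anything falls off the work surface, if the arm or the gripper's body presses on something with over 40 N, if the wrist force passes 120 N, or if a joint passes its speed limit or range.

## Robot

A 7-joint arm with a two-finger parallel gripper is mounted at the origin on the work surface. World frame = base frame: x ahead of the robot, y to its left, z up, the work surface at z = 0. Lengths are in m, angles in degrees, forces in N, time in s.
With the tool pointing down it reaches from about 0.4 to 0.875 m from the base axis. Payload 19.3 kg.
Tool frame: the origin (TCP) lies midway between the tips of the shut fingers; the grasp point (between the pads) lies bot.hold_point_z behind it (bot.hold_point_z is the distance from the TCP to the grasp point, in m); z points along the fingers, y is the line along which they close (so a half turn about z gives the same grasp; the last joint's range is limited). The gripper opens to 85 mm and grips with 20 to 120 N. Pads are 22 mm wide; open, the fingers measure 114 mm over their backs; the gripper's body (76 mm by 85 mm) begins 54 mm behind the grasp point. The pads swing forward as they close: fully open they stand 13 mm farther back than shut.
Start: joints at [-75.986, 29.874, -2.08, 91.645, 1.215, 58.505, -6.463], TCP at [0.194, 0.594, 0.231] pointing down, gripper open.
Joint ranges: [-166.77, 166.77], [-17.47, 122.26], [-85.68, 81.53], [9.62, 139.38], [-72.42, 252.41], [9.2, 110.78], [-144.41, 144.41]. Speed limits (degrees/s): [108.29, 108.29, 136.94, 136.94, 172.46, 172.46, 172.46].

## Interface

Orientations are given as a 3x3 rotation matrix whose columns are the frame's x, y, z axes.
In Python, from cell import bot, eyes, ticket gives the robot as it stands.
- The arm moves only by the shell command python3 -m handwheel 'ROWS' [OPENING] [FORCE]. ROWS is JSON, a list that holds one entry, the list of rows, each a list of 6 numbers: the shift along the tool's x, y, z in units of 40 mm (1.0 is 40 mm), then the turn, a rotation vector about the tool's x, y, z in units of 5 degrees (1.0 is 5 degrees). In form: [[[x, y, z, rx, ry, rz], ...]]. A call has 1 to 10 rows; each row is the pose to reach, as a shift and turn from the pose commanded when the call began, along the tool's axes at that moment; what a row does not reach only later rows make up. A row lasts 1/12 s, in which the tool goes at most 41.7 mm and 7.16 degrees, less where a joint would pass 70% of its speed; a pose out of reach is approached as far as the arm can. A call with a gripper value outside its range is refused whole. OPENING is the closure in counts, from 0 (fully open) to 255 (shut), set as the call begins (- or left out, the last holds). The fingers move at their own pace and stop on an object; FORCE is the grip in N (left out, the last holds). Time passes only in rows, so rows that repeat a pose let the fingers close. It gives the time, the measured TCP pose, the force, the opening and the grip force at its end, in the units of the state.
- bot.read_state(): the state, without advancing time (a new reading comes with each control period).
- eyes.camera(name): name is "scene" or "top" or "wrist"; returns the picture (420x560x3 uint8, red, green, blue); there is no depth.
- eyes.camera_info(name): a dict with "vertical_fov" (degrees; the focal length in pixels is half the picture's height over the tangent of half this angle, whatever the lens; pixels are square), "cx", "cy" (the principal point, pixels), "rvec" (rotation vector, rad) and "tvec" (3), from world to camera coordinates, as OpenCV has them; the wrist camera has in their place "mount" (4x4, takes a point from camera to tool coordinates, whose origin is the TCP and whose axes are the flange's). Camera axes: x right, y down, z forward; pixel columns grow to the right and rows downward; lengths in m; the calibration is good to about 2 mm. A picture is of the moment at which its call begins: read the wrist's pose just before it. camera_info takes no time and is no camera call.
- ticket.finish_job(): hands the job in; it is judged then, once.
The state is a dict: "time": time; "q": joint angles; "qvel": joint speeds; "tau": joint torques, N m; "ee_pos": TCP position; "orientation": TCP orientation; "wrist_force": force on the tool from outside, world axes, zero at the start; "torque": the same for the moment, N m; "grip_width": finger opening in m; "finger_force": force on a finger pad.
Only numpy, scipy, OpenCV 4.12 (cv2) and the standard library are available. Lean on these libraries where they do the work, as an engineer would, in place of code of your own. Each camera call takes 0.05 s, during which the arm holds its last target. There are 200 camera calls.

## Working session

There is one attempt and no reset: what is moved stays moved. The work goes in short steps, Python scripts to look and compute and a shell command to move; the robot and the scene stay as the last step left them, time stands still between calls to the robot, and variables do not carry over. Pictures are saved under pics/ and viewed, at most 10 in all, crops included, and the job is handed in when it is done.

```bash
mkdir -p pics
python3 - <<'E'
from cell import bot,eyes
import cv2,numpy as np
np.set_printoptions(precision=4,suppress=True)
s=bot.read_state();print(s['time'],s['ee_pos'],s['orientation'],s['grip_width'],bot.hold_point_z)
for n in("scene","top"):
    im=eyes.camera(n);print(n,eyes.camera_info(n));cv2.imwrite(f'pics/{n}0.png',im[:,:,::-1])
    cv2.imwrite(f'pics/{n}0b.png',cv2.resize(im[:,:,::-1],(800,600),interpolation=cv2.INTER_CUBIC))
print(eyes.camera_info("wrist"))
E
```

```text
0.0 [0.1935 0.594  0.2307] [[-0.9509  0.3096 -0.0003]
 [ 0.3096  0.9509 -0.0011]
 [-0.0001 -0.0011 -1.    ]] 0.08515701093706003 0.0187
scene {'vertical_fov': 47.45895669951458, 'cx': 272.214449275125, 'cy': 219.48983703018368, 'rvec': array([ 1.5487,  2.0027, -0.8407]), 'tvec': array([ 0.1423, -0.3494,  1.5733])}
top {'vertical_fov': 55.700548193874916, 'cx': 275.3841517035874, 'cy': 211.48440967401004, 'rvec': array([ 2.1338, -2.1186,  0.1719]), 'tvec': array([0.0148, 0.5602, 0.7933])}
{'vertical_fov': 66.98118789853625, 'cx': 271.5535410940556, 'cy': 208.7047977387489, 'mount': array([[-0.0001, -0.9585, -0.2852,  0.0731],
       [ 1.    ,  0.    , -0.0004, -0.001 ],
       [ 0.0004, -0.2852,  0.9585, -0.1428],
       [ 0.    ,  0.    ,  0.    ,  1.    ]])}
```

View pics/scene0b.png

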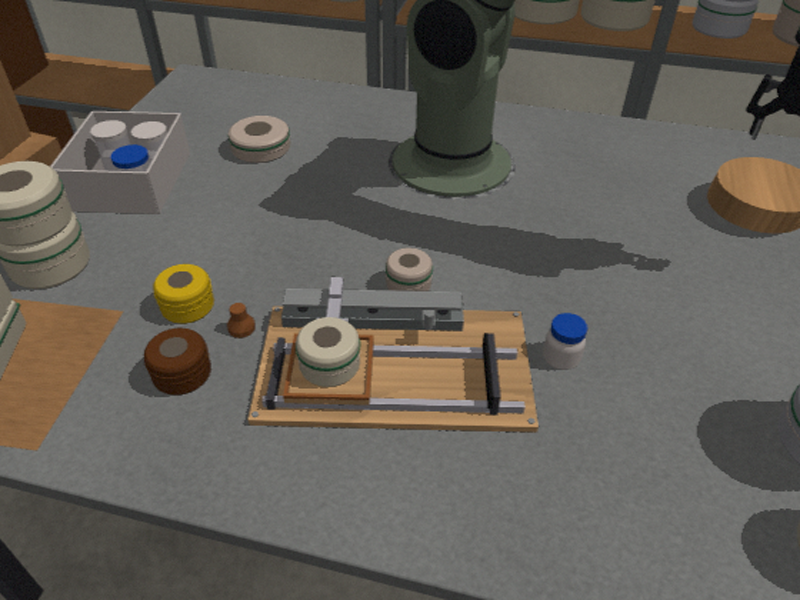

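View pics/top0b.png

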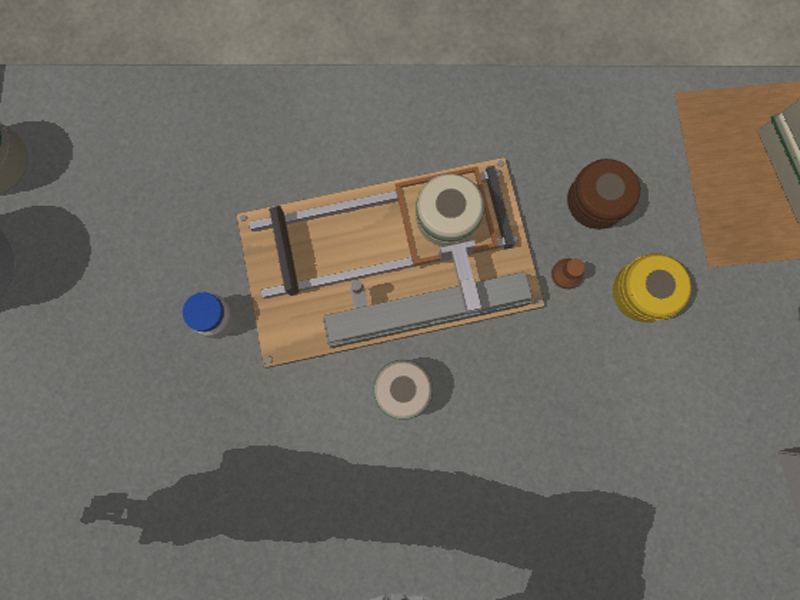

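Scene view: the white mould with the green band on the carriage at (328,350). Top view (800x600): mould (452,205), arm end (470,300), pin (357,290), bar from (530,285) to (327,330), stop at the left. Look-alikes to be left alone in the top view: spare (403,390), brown (605,195), yellow (655,287). The key is at (570,272) and the tub at (204,313). The one on the deck is the one by description; I'll check it in a close crop.

Run:
```python
import cv2
im=cv2.imread('pics/top0.png')
cv2.imwrite('pics/c1.png',cv2.resize(im[105:265,165:385],None,fx=3.6,fy=3.6,interpolation=cv2.INTER_CUBIC))
```

```text
(no output)
```

View pics/c1.png

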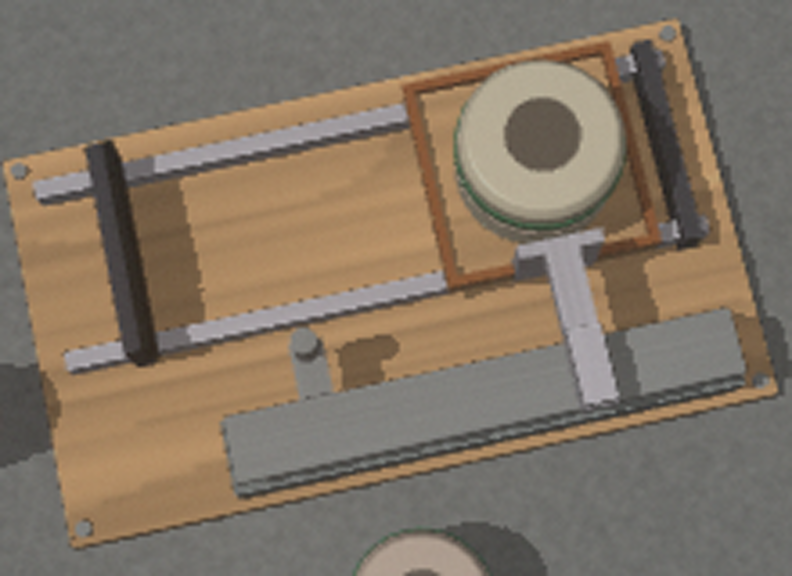

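Crop: the cream mould with the green band stands on the deck at (543,135), confirmed. Base corners are at (8,160), (682,22), (776,392), (75,546). Bar corners are at (731,309), (745,374), (223,417), (237,488), and the pin top is at (306,340).

```bash
cat > h.py <<'E'
import numpy as np,cv2
from cell import bot,eyes
from scipy.optimize import least_squares
np.set_printoptions(precision=4,suppress=True)
def proj(n,P):
    c=eyes.camera_info(n);f=210/np.tan(np.radians(c['vertical_fov']/2))
    K=np.array([[f,0,c['cx']],[0,f,c['cy']],[0,0,1]])
    return cv2.projectPoints(np.array(P,float),c['rvec'],c['tvec'],K,None)[0][:,0]
def W(p,L):
    L=np.array(L,float);c,s=np.cos(p[2]),np.sin(p[2])
    return np.c_[p[0]+c*L[:,0]-s*L[:,1],p[1]+s*L[:,0]+c*L[:,1],L[:,2]]
E
python3 - <<'E'
from h import *
px=np.array([(8,160),(682,22),(776,392),(75,546),(731,309),(745,374),(223,417),(237,488),(306,340)])/3.6+[165,105]-.36
L=np.array([(125,220,15),(125,-220,15),(-125,-220,15),(-125,220,15),(-75,-190,68),(-115,-190,68),(-75,110,68),(-115,110,68),(-45,55,83)])/1000
r=least_squares(lambda p:(proj("top",W(p,L))-px).ravel(),[.6,0,.2],loss='soft_l1')
p=r.x;print(p,np.degrees(p[2]));print((proj("top",W(p,L))-px))
np.save('p.npy',p)
names=['bar_rear','bar_front','pusher','bar behind','home pusher']
Q=W(p,np.array([(-95,-190,68),(-95,110,68),(-95,-110,84),(-95,-150,68),(-95,70,84)])/1000)
for n,q in zip(names,Q):print(n,q)
s=bot.read_state();R=s['orientation'];print((R.T@(Q-s['ee_pos']).T).T/.04)
# bar edge of arm check
print(proj("top",W(p,np.array([(-117,-110,94),(-73,-110,94),(-117,-90,94)])/1000)),'crop',(proj("top",W(p,np.array([(-117,-110,94),(-73,-110,94),(-117,-90,94)])/1000))-[165,105])*3.6)
E
```

```text
[0.6346 0.0279 0.2192] 12.56136092517556
[[-1.2155 -0.2162]
 [-0.1432 -0.921 ]
 [ 1.4532  1.0419]
 [-1.0518  0.6151]
 [ 0.2797 -0.224 ]
 [ 1.2173  0.1923]
 [ 0.0868 -0.1395]
 [-0.1115 -0.9619]
 [-0.2887  0.3251]]
bar_rear [ 0.5832 -0.1782  0.068 ]
bar_front [0.518  0.1146 0.068 ]
pusher [ 0.5658 -0.1002  0.084 ]
bar behind [ 0.5745 -0.1392  0.068 ]
home pusher [0.5267 0.0755 0.084 ]
[[-15.2422 -15.3352   4.0865]
 [-11.4243  -8.8797   4.0797]
 [-14.2242 -13.6141   3.6847]
 [-14.7332 -14.4745   4.0856]
 [-11.9334  -9.7408   3.6806]]
[[337.109  215.7031]
 [331.9522 194.6247]
 [327.3406 217.7951]] crop [[619.5922 398.531 ]
 [601.0278 322.6488]
 [584.4263 406.0625]]
```

```bash
python3 -m handwheel '[[[-0.5,-0.2,0,0,0,0.8],[-1.4,-0.6,0,0,0,2.1],[-2.3,-0.9,0,0,0,3.4],[-3.2,-1.3,0,0,0,4.7],[-4.1,-1.7,0,0,0,6],[-5,-2.1,0,0,0,7.3],[-6,-2.5,0,0,0,8.6],[-7,-2.9,0,0,0,9.9],[-7.9,-3.3,0,0,0,11],[-8.7,-3.6,0,0,0,11.9]]]' 255
python3 - <<'E'
from h import *
p=np.load('p.npy');s=bot.read_state();R=s['orientation'];print(s['q'],s['ee_pos'],R)
t=np.array([-np.sin(p[2]),np.cos(p[2]),0]);print('yaw err',np.degrees(np.arctan2(R[1,0],R[0,0]))-90-np.degrees(p[2]))
Q=W(p,[(-.095,-.145,.12)]);print(Q,R.T@(Q[0]-s['ee_pos'])/.04)
E
```

```text
time: 0.93
ee_pos: [0.4816, 0.3469, 0.2313]
orientation: [[-0.209, 0.978, 0.0], [0.978, 0.209, -0.001], [-0.001, 0.0, -1.0]]
wrist_force: [0.6, 0.9, 0.1]
grip_width: 0.0001
finger_force: 0.0
[-52.5878  27.815   15.8376  97.2676  -8.7763  56.1473 -21.5006] [0.4816 0.3469 0.2313] [[-0.2094  0.9778  0.0002]
 [ 0.9778  0.2094 -0.0006]
 [-0.0007  0.0001 -1.    ]]
yaw err -0.47618287290198325
[[ 0.5734 -0.1343  0.12  ]] [-12.2427  -0.2753   2.791 ]
```

```bash
python3 -m handwheel '[[[-0.5,0,0,0,0,0],[-1.4,0,0,0,0,0],[-2.4,0,0,0,0,0],[-3.4,0,0,0,0,0],[-4.4,-0.1,0,0,0,0],[-5.4,-0.1,0,0,0,-0.1],[-6.4,-0.2,0,0,0,-0.1],[-7.4,-0.2,0,0,0,-0.1],[-8.4,-0.2,0,0,0,-0.1],[-9.4,-0.2,0,0,0,-0.1]]]' 255
python3 -m handwheel '[[[-0.9,0,0,0,0,0],[-1.7,0,0.3,0,0,0],[-2.3,0,0.7,0,0,0],[-2.7,0,1.3,0,0,0],[-2.84,-0.08,1.9,0,0,0],[-2.84,-0.08,2.4,0,0,0],[-2.84,-0.08,2.4,0,0,0],[-2.84,-0.08,2.4,0,0,0]]]'
python3 - <<'E'
from h import *
p=np.load('p.npy');s=bot.read_state();R=s['orientation'];print(s['q'],s['ee_pos'],R)
print('yaw err',np.degrees(np.arctan2(R[1,0],R[0,0]))-90-np.degrees(p[2]))
Q=W(p,[(-.095,-.145,.054)]);print(Q,R.T@(Q[0]-s['ee_pos'])/.04)
a=eyes.camera("top");b=eyes.camera("wrist")
a=cv2.resize(a[105:265,185:385],(600,480),interpolation=cv2.INTER_CUBIC)
b=cv2.resize(b[:,:],(200*3,450))
cv2.imwrite('pics/a1.png',a[:,:,::-1]);cv2.imwrite('pics/b1.png',b[:,:,::-1])
E
```

```text
time: 1.77
ee_pos: [0.553, -0.0212, 0.2313]
orientation: [[-0.224, 0.974, -0.0], [0.974, 0.224, 0.0], [0.0, -0.0, -1.0]]
wrist_force: [1.0, 1.0, 0.1]
grip_width: -0.0001
finger_force: 0.0
time: 2.43
ee_pos: [0.5751, -0.1306, 0.1349]
orientation: [[-0.224, 0.975, -0.002], [0.975, 0.224, 0.0], [0.001, -0.002, -1.0]]
wrist_force: [-0.8, 0.0, 0.1]
grip_width: 0.0002
finger_force: 0.0
[ -5.2029  34.8293  17.7226 102.6343 -14.2616  44.8364  32.6913] [ 0.5751 -0.1306  0.1349] [[-0.2242  0.9745 -0.0019]
 [ 0.9745  0.2242  0.0001]
 [ 0.0006 -0.0018 -1.    ]]
yaw err 0.3972442726269527
[[ 0.5734 -0.1343  0.054 ]] [-0.0827 -0.0575  2.0227]
```

View pics/b1.png

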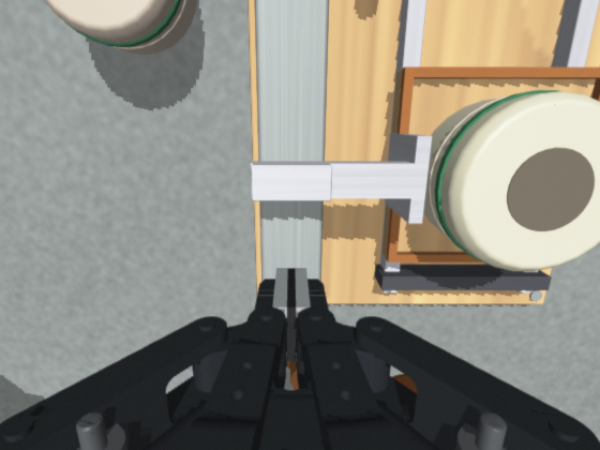

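View pics/a1.png

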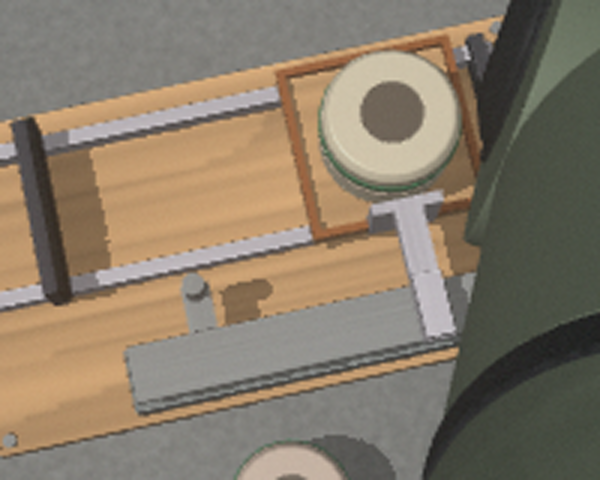

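The wrist view shows the shut fingers at (291,285), centred over the bar behind the arm at (290,180). The top view shows everything undisturbed. Descending now.

```bash
python3 -m handwheel '[[[-0.08,-0.06,0.4,0,0,0.05],[-0.08,-0.06,0.9,0,0,0.08],[-0.08,-0.06,1.3,0,0,0.08],[-0.08,-0.06,1.55,0,0,0.08],[-0.08,-0.06,1.55,0,0,0.08],[-0.08,-0.06,1.55,0,0,0.08]]]'
python3 -m handwheel '[[[0,0,0.1,0,0,0],[0,0,0.2,0,0,0],[0,0,0.3,0,0,0],[0,0,0.38,0,0,0],[0,0,0.38,0,0,0],[0,0,0.38,0,0,0]]]'
```

```text
time: 3.03
ee_pos: [0.5743, -0.1343, 0.0741]
orientation: [[-0.218, 0.976, 0.001], [0.976, 0.218, -0.0], [-0.0, 0.001, -1.0]]
wrist_force: [0.0, 0.3, -0.0]
grip_width: -0.0001
finger_force: 0.0
time: 3.53
ee_pos: [0.5746, -0.1345, 0.0584]
orientation: [[-0.217, 0.976, 0.001], [0.976, 0.217, -0.0], [-0.0, 0.001, -1.0]]
wrist_force: [2.5, 0.4, 6.5]
grip_width: 0.0005
finger_force: 3.0
```

```bash
python3 -m handwheel '[[[0,0,0.05,0,0,0],[0,0,0.1,0,0,0],[0,0,0.12,0,0,0],[0,0,0.12,0,0,0]]]'; python3 -m handwheel '[[[0,0,0.03,0,0,0],[0,0,0.03,0,0,0],[0,0,0.03,0,0,0]]]'
```

```text
time: 3.87
ee_pos: [0.5747, -0.1345, 0.0539]
orientation: [[-0.217, 0.976, 0.002], [0.976, 0.217, -0.0], [-0.001, 0.001, -1.0]]
wrist_force: [1.5, -0.3, 10.7]
grip_width: 0.0002
finger_force: 5.2
time: 4.12
ee_pos: [0.5747, -0.1346, 0.0534]
orientation: [[-0.217, 0.976, 0.002], [0.976, 0.217, -0.0], [-0.001, 0.002, -1.0]]
wrist_force: [-3.8, 0.5, 24.3]
grip_width: 0.0001
finger_force: 12.2
```

```bash
python3 -m handwheel '[[[0.1,0,0,0,0,0],[0.2,0,0,0,0,0],[0.3,0,0,0,0,0],[0.4,0,0,0,0,0],[0.47,0,0,0,0,0],[0.53,0,0,0,0,0],[0.58,0,0,0,0,0],[0.63,0,0,0,0,0],[0.68,0,0,0,0,0],[0.74,0,0,0,0,0]]]'; python3 -m handwheel '[[[0.07,0,0,0,0,0],[0.15,0,0,0,0,0],[0.24,0,0,0,0,0],[0.34,0,0,0,0,0],[0.44,0,0,0,0,0],[0.54,0,0,0,0,0],[0.64,0,0,0,0,0],[0.74,0,0,0,0,0],[0.84,0,0,0,0,0],[0.94,0,0,0,0,0]]]'
```

```text
time: 4.95
ee_pos: [0.5692, -0.1085, 0.0537]
orientation: [[-0.215, 0.977, 0.005], [0.977, 0.215, -0.003], [-0.004, 0.004, -1.0]]
wrist_force: [2.6, -14.5, 20.0]
grip_width: 0.0001
finger_force: 9.8
time: 5.78
ee_pos: [0.5611, -0.0718, 0.0537]
orientation: [[-0.215, 0.977, 0.005], [0.977, 0.215, -0.003], [-0.004, 0.004, -1.0]]
wrist_force: [3.5, -16.2, 21.3]
grip_width: 0.0005
finger_force: 10.9
```

```bash
python3 -m handwheel '[[[0.12,0,0,0,0,0],[0.24,0,0,0,0,0],[0.36,0,0,0,0,0],[0.48,0,0,0,0,0],[0.6,0,0,0,0,0],[0.72,0,0,0,0,0],[0.84,0,0,0,0,0],[0.96,0,0,0,0,0],[1.08,0,0,0,0,0],[1.2,0,0,0,0,0]]]'
python3 - <<'E'
from h import *
p=np.load('p.npy');s=bot.read_state();d=s['ee_pos']-[p[0],p[1],0];c,n=np.cos(p[2]),np.sin(p[2])
print(s['ee_pos'],'local',c*d[0]+n*d[1],-n*d[0]+c*d[1],s['wrist_force'])
a=eyes.camera("wrist");cv2.imwrite('pics/w2.png',a[:,:,::-1])
E
```

```text
time: 6.62
ee_pos: [0.5509, -0.0248, 0.0537]
orientation: [[-0.215, 0.977, 0.005], [0.977, 0.215, -0.003], [-0.004, 0.004, -1.0]]
wrist_force: [4.6, -17.2, 23.5]
grip_width: -0.0001
finger_force: 11.9
[ 0.5509 -0.0248  0.0537] local -0.09318643140651875 -0.03325133414624293 [  4.5861 -17.1991  23.5383]
```

View pics/w2.png

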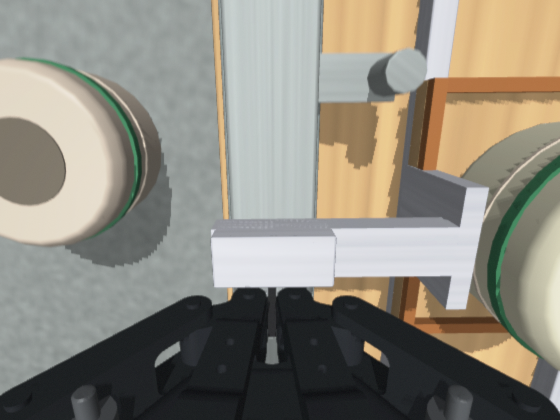

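The wrist view shows the fingers at (270,295) behind the arm, the pin at (405,70) down ahead, and the mould clear. z is steady on the stop at about 23 N, so I'm carrying on.

```bash
python3 -m handwheel '[[[0.12,0,0,0,0,0],[0.24,0,0,0,0,0],[0.36,0,0,0,0,0],[0.48,0,0,0,0,0],[0.6,0,0,0,0,0],[0.72,0,0,0,0,0],[0.84,0,0,0,0,0],[0.96,0,0,0,0,0],[1.05,0,0,0,0,0],[1.1,0,0,0,0,0]]]'
python3 -m handwheel '[[[0.1,0,0,0,0,0],[0.2,0,0,0,0,0],[0.3,0,0,0,0,0],[0.4,0,0,0,0,0],[0.5,0,0,0,0,0],[0.6,0,0,0,0,0],[0.7,0,0,0,0,0],[0.8,0,0,0,0,0],[0.88,0,0,0,0,0],[0.94,0,0,0,0,0]]]'
```

```text
time: 7.5
ee_pos: [0.5414, 0.0185, 0.0537]
orientation: [[-0.215, 0.977, 0.005], [0.977, 0.215, -0.002], [-0.003, 0.004, -1.0]]
wrist_force: [2.7, -14.8, 25.3]
grip_width: 0.0002
finger_force: 12.7
time: 8.33
ee_pos: [0.5332, 0.0551, 0.0536]
orientation: [[-0.215, 0.977, 0.005], [0.977, 0.215, -0.002], [-0.003, 0.004, -1.0]]
wrist_force: [3.0, -17.4, 26.0]
grip_width: 0.0
finger_force: 12.9
```

```bash
python3 -m handwheel '[[[0.05,0,0,0,0,0],[0.1,0,0,0,0,0],[0.15,0,0,0,0,0],[0.19,0,0,0,0,0],[0.22,0,0,0,0,0],[0.22,0,0,0,0,0]]]'; python3 -m handwheel '[[[0.02,0,0,0,0,0],[0.04,0,0,0,0,0],[0.06,0,0,0,0,0],[0.06,0,0,0,0,0]]]'
```

```text
time: 8.83
ee_pos: [0.5314, 0.0633, 0.0536]
orientation: [[-0.215, 0.977, 0.005], [0.977, 0.215, -0.003], [-0.004, 0.004, -1.0]]
wrist_force: [3.7, -18.1, 26.0]
grip_width: -0.0001
finger_force: 13.0
time: 9.17
ee_pos: [0.5313, 0.0634, 0.0537]
orientation: [[-0.213, 0.977, 0.006], [0.977, 0.213, -0.005], [-0.006, 0.005, -1.0]]
wrist_force: [7.6, -30.3, 23.8]
grip_width: -0.0001
finger_force: 11.8
```

The force rose and motion ceased, so this looks like the stop. I'm checking by picture before releasing.

Run:
```python
from h import *
p=np.load('p.npy')
a=eyes.camera("top")
cv2.imwrite('pics/t3.png',cv2.resize(a[105:265,165:385],None,fx=3.6,fy=3.6,interpolation=cv2.INTER_CUBIC)[:,:,::-1])
print((proj("top",W(p,[(.105,.02+x,.05) for x in (.13,)]+[(-.02,.155,.05),(-.117,.09,.094),(-.045,.055,.069)]))-[165,105])*3.6)
```

```text
[[105.1246 146.357 ]
 [133.7853 345.7236]
 [265.854  474.2906]
 [305.4854 344.7666]]
```

View pics/t3.png

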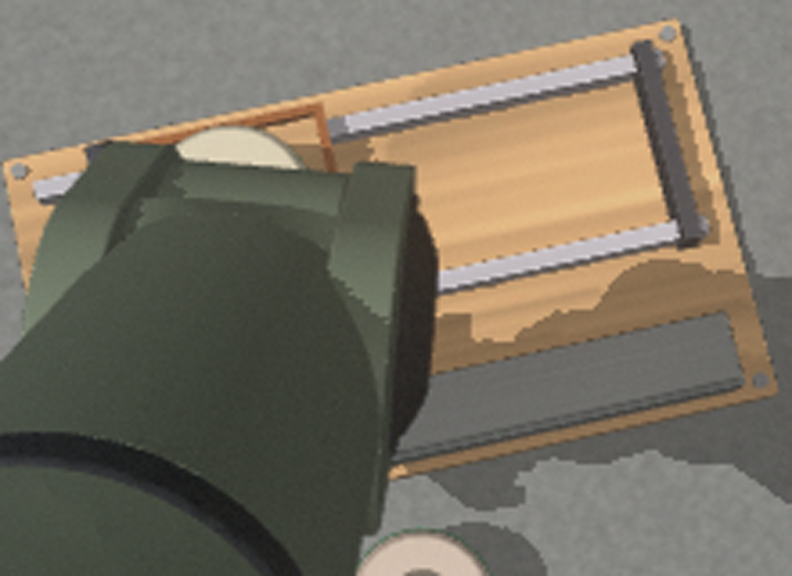

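The rear rim corner moved from (610,45) to (322,105), about 181 mm, so the carriage is home. I back off slightly with the bar still down, then lift.

```bash
python3 -m handwheel '[[[-0.04,0,0,0,0,0],[-0.1,0,0,0,0,0],[-0.16,0,0,0,0,0],[-0.22,0,0,0,0,0],[-0.22,0,0,0,0,0]]]'; python3 -m handwheel '[[[0,0,-0.1,0,0,0],[0,0,-0.25,0,0,0],[0,0,-0.4,0,0,0],[0,0,-0.7,0,0,0],[0,0,-1.2,0,0,0],[0,0,-1.8,0,0,0],[0,0,-2.5,0,0,0],[0,0,-3.3,0,0,0],[0,0,-3.6,0,0,0],[0,0,-3.6,0,0,0]]]'
python3 -m handwheel '[[[-0.5,0,0,0,0,0],[-1.2,0,0,0,0,0],[-2,0,0,0,0,0],[-2.8,0,0,0,0,0],[-3.6,0,0,0,0,0],[-4.2,0,0,0,0,0],[-4.5,0,0,0,0,0],[-4.5,0,0,0,0,0]]]'
python3 - <<'E'
from h import *
a=eyes.camera("top")
cv2.imwrite('pics/t4.png',cv2.resize(a[105:265,165:385],None,fx=3.6,fy=3.6,interpolation=cv2.INTER_CUBIC)[:,:,::-1])
E
```

```text
time: 9.63
ee_pos: [0.5315, 0.0623, 0.0536]
orientation: [[-0.219, 0.976, 0.002], [0.976, 0.219, 0.003], [0.003, 0.003, -1.0]]
wrist_force: [-3.7, 11.8, 32.1]
grip_width: -0.0
finger_force: 16.2
time: 10.47
ee_pos: [0.5316, 0.06, 0.1994]
orientation: [[-0.217, 0.976, 0.004], [0.976, 0.217, 0.001], [0.0, 0.004, -1.0]]
wrist_force: [0.5, -0.0, -0.7]
grip_width: 0.0002
finger_force: 0.0
time: 11.13
ee_pos: [0.5692, -0.1186, 0.1956]
orientation: [[-0.214, 0.977, -0.001], [0.977, 0.214, -0.001], [-0.001, -0.001, -1.0]]
wrist_force: [-0.2, -0.7, -0.9]
grip_width: 0.0002
finger_force: 0.0
```

View pics/t4.png

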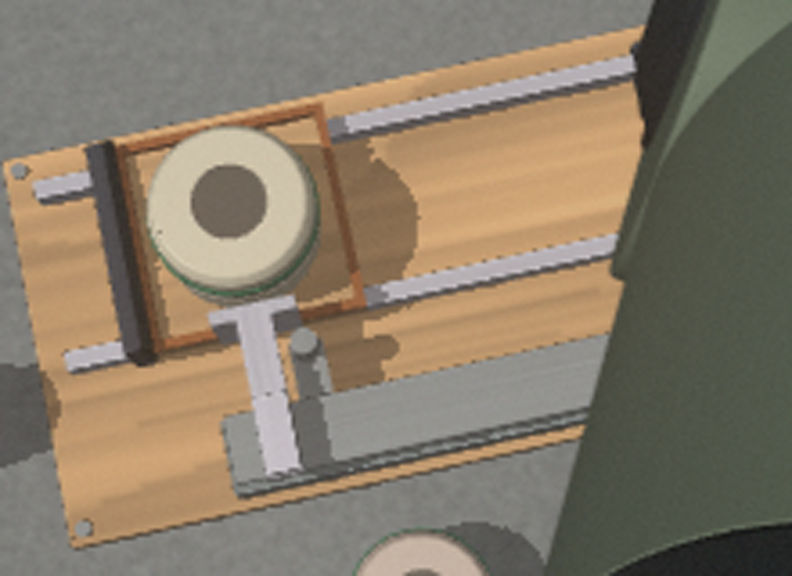

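The carriage is against the stop, the pin at (306,340) is up again behind the arm, and the mould stands upright on the deck. The robot is clear.

```bash
python3 -c "
from cell import ticket
print(ticket.finish_job())"
```

```text
the job is handed in; nothing more can be done
None
```

The carriage, with its mould upright, is fully home against the end stop; the pin has sprung up behind the arm, the gripper is clear, and the job is handed in at about 11 s of the 43 s allowed.

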